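# Unlock the push-and-turn cap on the tall cleaner bottle

### The arm

A 6-joint arm with a two-finger parallel gripper is mounted at the origin on the work surface. World frame = base frame: x ahead of the robot, y to its left, z up, the work surface at z = 0. Lengths are in m, angles in rad, forces in N, time in s.
With the tool pointing down it reaches from about 0.35 to 0.775 m from the base axis. Payload 5.5 kg.
Tool frame: the origin (TCP) lies midway between the tips of the shut fingers; the grasp point (between the pads) lies 19 mm behind it (env.tcp_to_grasp is the distance from the TCP to the grasp point, in m); z points along the fingers, y is the direction in which the jaws open and shut (so a half turn about z gives the same grasp; the last joint's range is limited). The gripper opens to 85 mm and grips with 20 to 120 N. Pads are 22 mm wide; open, the fingers measure 114 mm over their backs; the gripper's body (76 mm by 85 mm) begins 54 mm behind the grasp point. The pads swing forward as they close: fully open they stand 13 mm farther back than shut.
Start: joints at [-1.343, 0.313, 0.046, 1.304, 0, 1.431], TCP at [0.207, -0.537, 0.231] pointing down, gripper open.
Joint ranges: [-2.76, 2.76], [-0.86, 1.69], [-1.03, 1.26], [-2.2, 2.34], [-1.47, 1.5], [-3.14, 3.14]. Speed limits (rad/s): [2.57, 2.57, 3.14, 3.14, 3.14, 3.14].

### API

Orientations are given as a unit quaternion [w, x, y, z].
In Python, from workcell import get_state, viewer, hand_in, finder, env gives the robot as it stands.
- The arm moves only by the tool arm_command, never from a script. Its argument "motion" is a list of rows, each an object of numbers: "x", "y", "z": the shift along the tool's x, y, z in mm; "rx", "ry", "rz": the turn, a rotation vector about the tool's x, y, z in degrees; "hand": the closure, from -1 (fully open) to 1 (shut). A call has 1 to 10 rows; each row is the pose to reach, as a shift and turn from the pose commanded when the call began, along the tool's axes at that moment; what a row does not reach only later rows make up. A row lasts 1/8 s, in which the tool goes at most 62.5 mm and 10.7 degrees, less where a joint would pass 70% of its speed; a pose out of reach is approached as far as the arm can. A call with a gripper value outside its range is refused whole. The fingers move at their own pace and stop on an object; "force" is the grip in N (left out, the last holds). Time passes only in rows, so rows that repeat a pose let the fingers close. It gives the time, the measured TCP pose, the force and the opening at its end, in the units of the state.
- get_state(): the state, without advancing time (a new reading comes with each control period).
- viewer.read_camera(name): name is "scene" or "top" or "wrist"; returns a dict with "image" (480x640x3 uint8, red, green, blue), "z_map" (480x640 float32, m along the optical axis (not along the pixel's ray), 0 where there is no reading), "intrinsics" (3x3 intrinsics, pixels), "rvec" (rotation vector, rad) and "tvec" (3), from world to camera coordinates, as OpenCV has them. Camera axes: x right, y down, z forward; pixel columns grow to the right and rows downward; lengths in m; the calibration is good to about 2 mm. A picture is of the moment at which its call begins.
- hand_in(): hands the job in, once; it reports no verdict.
Trained networks look in a picture, given as the dict that the camera call returned (one of the last four; its "shot" number tells which), for a name from the list of things; names that differ only in an ending like _2 or _b are one class to them, and where a whole thing is asked for, a point or a joint stands for the part that bears it (a point fixed in the world has none). Each returns a list of dicts, best first, with "score" (0 to 1); they miss things now and then, are a little off and sometimes report something else, mostly with a low value. They report only what shows in the picture. A call takes as long as a camera call.
- finder.find_in(picture, query): "at" ([column, row] in pixels, amid what is visible of it).
- finder.masks_of(picture, query): "region" (480x640 bool, what is visible of it) and "at" ([column, row] in pixels, amid what is visible of it).
The state is a dict: "clock": time; "joint_pos": joint angles; "qvel": joint speeds; "tau": joint torques, N m; "tcp_pos": TCP position; "orientation": TCP orientation; "wrist_force": force on the tool from outside, world axes, zero at the start; "ft_torque": the same for the moment, N m; "finger_gap": finger opening in m.
Only numpy, scipy, OpenCV 4.12 (cv2) and the standard library are available. Lean on these libraries where they do the work, as an engineer would, in place of code of your own. Each camera call takes 0.05 s, during which the arm holds its last target.

### The job

Wiping-down time in the cafe: of the two white cleaner bottles with child-resistant caps, unlock the tall slim one. Push its cap fully down, keep it down while turning it counter-clockwise (seen from above) about 70 degrees, then let go so that the cap springs back up. Leave the cap of the squat bottle locked.

Things in the scene. Friction and masses are not known exactly. Their poses are not given: they have to be found in the camera images.
- tall_cap (a point): Centre of the cap to unlock, on the tall slim white bottle (70 mm across, fixed in a wooden stand). Cap: upright ribbed grey cylinder, 45 mm across, 32 mm high, dark bar on top along its x axis. The point rides with the cap: 213 mm above the table when up, 206 mm fully pressed (7 mm, spring 3.5 to 8.5 N). Grip its side at any yaw, 20 N or more. The bottle's shoulder begins 14 mm below the cap.
- tall_turn (a joint): Turn of the tall bottle's cap, rad, positive counter-clockwise from above about the vertical cap axis. Starts at 0 to 0.1 (locked). Cap up: a ratchet stops it at about 0.13. Pressed 5 mm or more: it turns with light friction up to its end at 1.45. Only beyond about 0.8 is it clear of the ratchet, springs up when let go and stays unlocked; 1.2 is a good aim.
- squat_cap (a point): Centre of the cap of the squat white bottle, to be left alone. Same cap, 45 mm across and 32 mm high, its centre 133 mm above the table; the bottle is 90 mm across, in a fixed square wooden stand 104 mm wide and 40 mm high.
- squat_turn (a joint): Turn of the squat bottle's cap, rad, same ratchet; starts at 0 to 0.1 and must stay below 0.5.

How it is judged:
By the outcome, as a careful person would: the job done as asked, in the order asked, and still so for the second after the job is handed in, with the robot touching nothing.
It also fails if it takes over 30 s, if anything falls off the work surface, if the arm or the gripper's body presses on something with over 40 N, if the wrist force passes 120 N, or if a joint passes its speed limit or range.

## Working session

There is one attempt and no reset: what is moved stays moved. The work goes in short steps, Python scripts to look and compute and a tool call to move; the robot and the scene stay as the last step left them, time stands still between calls to the robot, and variables do not carry over. Pictures are saved under pics/ and viewed, and the job is handed in when it is done.

Besides the shell and the picture viewer there is one more tool, called after "Emit:" by a JSON object that holds its "method" and its "body", one argument or row to a line. arm_command: Moves the arm, as the interface text tells. Its arguments: {"type":"object","properties":{"motion":{"type":"array","items":{"type":"object","properties":{"x":{"type":"number"},"y":{"type":"number"},"z":{"type":"number"},"rx":{"type":"number"},"ry":{"type":"number"},"rz":{"type":"number"},"hand":{"type":"number"}}}},"force":{"type":"number"}},"required":["motion"]}

```bash
mkdir -p pics; cat > h.py <<'E'
import numpy as np, cv2
from workcell import get_state, viewer, hand_in, finder, env
def pt(p,uv,depth=None):
    K=p["intrinsics"];R,_=cv2.Rodrigues(np.array(p["rvec"],float));t=np.array(p["tvec"],float).ravel()
    u,v=uv;d=p["z_map"][int(round(v)),int(round(u))] if depth is None else depth
    return R.T@(d*np.linalg.inv(K)@np.array([u,v,1.])-t)
def cloud(p,mask):
    K=p["intrinsics"];R,_=cv2.Rodrigues(np.array(p["rvec"],float));t=np.array(p["tvec"],float).ravel()
    v,u=np.nonzero(mask&(p["z_map"]>0));d=p["z_map"][v,u]
    c=np.linalg.inv(K)@np.vstack([u*d,v*d,d])
    return (R.T@(c-t[:,None])).T
E
python3 - <<'E'
from h import *
print(get_state())
for n in ["scene","top"]:
    p=viewer.read_camera(n); cv2.imwrite(f"pics/{n}0.png",p["image"][:,:,::-1])
    for q in ["tall_cap","squat_cap"]:
        for r in finder.masks_of(p,q)[:3]:
            c=cloud(p,r["region"])
            print(n,q,round(r["score"],2),np.round(r["at"]),len(c),np.round(np.percentile(c,[2,50,98],axis=0),3).tolist() if len(c) else "")
            t=c[c[:,2]>np.percentile(c[:,2],95)-.006] if len(c) else c
            if len(t)>5: print("  top", np.round([t.min(0),t.max(0),t.mean(0)],4).tolist())
E
```

```text
{'clock': 0.0, 'joint_pos': array([-1.34257502e+00,  3.14061278e-01,  4.49725443e-02,  1.30360681e+00,
       -5.20383379e-06,  1.43117191e+00]), 'qvel': array([-0.001472  ,  0.00154232, -0.00057417, -0.00038974,  0.0028979 ,
        0.00034965]), 'tau': array([ 1.41659348e-03, -4.80630362e+01,  2.98530793e+01,  1.95433362e-02,
        8.64351978e-05,  4.85338106e-06]), 'tcp_pos': array([ 0.20663171, -0.53603492,  0.23037162]), 'orientation': array([-9.48559758e-04,  9.83133373e-01,  1.82887589e-01, -4.46516978e-05]), 'wrist_force': array([ 0.04565311, -0.15305017, -0.10012117]), 'ft_torque': array([ 0.01737023,  0.00416521, -0.00291719]), 'finger_gap': 0.08497458872238067}
scene tall_cap 0.6 [413. 266.] 658 [[0.286, 0.162, -0.0], [0.571, 0.186, 0.227], [0.583, 0.206, 0.231]]
  top [[0.5387, 0.1613, 0.2242], [0.5839, 0.2064, 0.2322], [0.563, 0.1845, 0.2285]]
scene squat_cap 0.88 [264. 263.] 451 [[0.558, -0.149, 0.12], [0.586, -0.125, 0.147], [0.599, -0.109, 0.151]]
  top [[0.5555, -0.1514, 0.1445], [0.6004, -0.1077, 0.1535], [0.5787, -0.1297, 0.1486]]
top tall_cap 0.95 [209. 249.] 696 [[0.538, 0.159, 0.204], [0.557, 0.178, 0.229], [0.579, 0.2, 0.232]]
  top [[0.537, 0.1579, 0.2252], [0.5807, 0.2017, 0.2327], [0.5586, 0.1801, 0.2289]]
top squat_cap 0.79 [396. 249.] 578 [[0.554, -0.156, 0.121], [0.574, -0.133, 0.149], [0.595, -0.113, 0.153]]
  top [[0.5536, -0.1585, 0.1459], [0.5976, -0.1121, 0.1556], [0.5753, -0.1348, 0.1494]]
```

View pics/scene0.png

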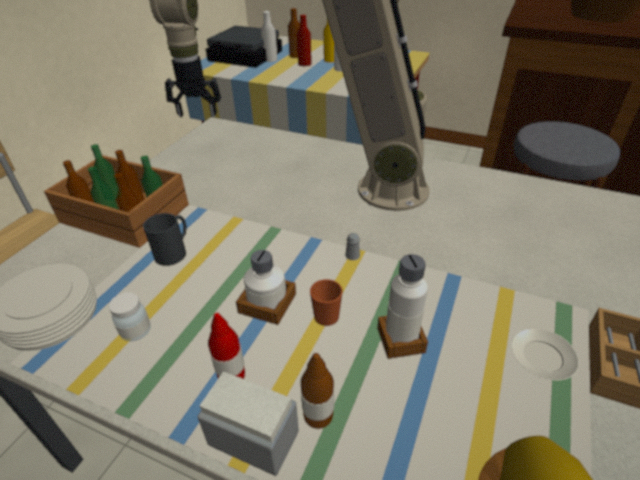

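View pics/top0.png

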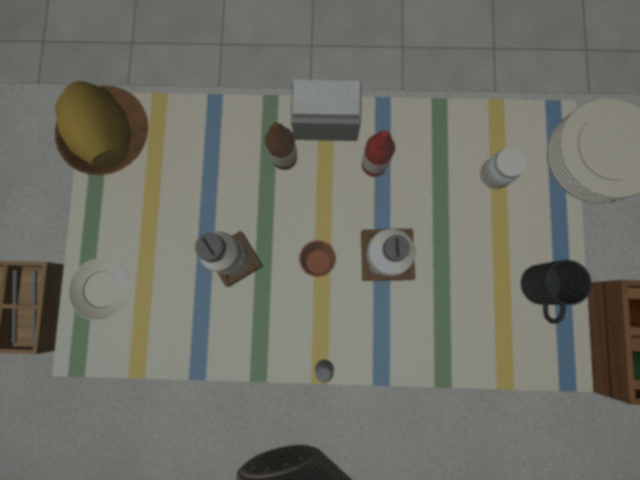

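The scene picture shows the tall bottle's cap at about (411,266) and the squat one's at (262,262). The top view shows them at (212,248) and (397,246). The finder's picks match, and the depth cloud puts the tall cap at about (0.561, 0.182) with its top at 0.229, which agrees with the 213 mm centre height. I'll go up and over it, turning 90° counter-clockwise on the way to leave wrist range.

Emit:
{"method": "arm_command", "body": {
  "motion": [
    {"z":-55,"hand":-1},
    {"z":-110,"x":15,"y":-15,"rz":-8},
    {"x":50,"y":-46,"z":-110,"rz":-16},
    {"x":90,"y":-83,"z":-110,"rz":-24},
    {"x":130,"y":-120,"z":-110,"rz":-32},
    {"x":170,"y":-157,"z":-110,"rz":-40},
    {"x":210,"y":-194,"z":-110,"rz":-48},
    {"x":250,"y":-231,"z":-110,"rz":-56},
    {"x":290,"y":-268,"z":-110,"rz":-64},
    {"x":290,"y":-268,"z":-110,"rz":-64}
  ]
}}

```text
invalid input at $.motion[0]: expected keys x, y, z, rx, ry, rz, hand
```

```bash
cat >> h.py <<'E'
from scipy.spatial.transform import Rotation as Ro
def to_tool(target):
    s=get_state();q=s["orientation"];R=Ro.from_quat([q[1],q[2],q[3],q[0]])
    return R.inv().apply(np.array(target)-s["tcp_pos"])*1000, R.as_matrix()
E
python3 - <<'E'
from h import *
s=get_state();print(s["clock"],s["joint_pos"],s["tcp_pos"],s["wrist_force"])
d,R=to_tool([.561,.182,.335]);print(d);print(R.round(3))
E
```

```text
0.3 [-1.34258761e+00  3.13538090e-01  4.57119866e-02  1.30359655e+00
  2.78917886e-06  1.43117208e+00] [ 0.20671152 -0.53639959  0.23097179] [ 0.50742078 -0.0229555  -0.26509041]
[ 588.93135656 -543.00925602 -103.63868713]
[[ 0.933  0.36  -0.   ]
 [ 0.36  -0.933  0.001]
 [ 0.    -0.001 -1.   ]]
```

All keys are required.

Emit:
{"method": "arm_command", "body": {
  "motion": [
    {"x":0,"y":0,"z":-55,"rx":0,"ry":0,"rz":0,"hand":-1},
    {"x":15,"y":-15,"z":-105,"rx":0,"ry":0,"rz":-8,"hand":-1},
    {"x":50,"y":-46,"z":-105,"rx":0,"ry":0,"rz":-16,"hand":-1},
    {"x":90,"y":-83,"z":-105,"rx":0,"ry":0,"rz":-24,"hand":-1},
    {"x":130,"y":-120,"z":-105,"rx":0,"ry":0,"rz":-32,"hand":-1},
    {"x":170,"y":-157,"z":-105,"rx":0,"ry":0,"rz":-40,"hand":-1},
    {"x":210,"y":-194,"z":-105,"rx":0,"ry":0,"rz":-48,"hand":-1},
    {"x":250,"y":-231,"z":-105,"rx":0,"ry":0,"rz":-56,"hand":-1},
    {"x":290,"y":-268,"z":-105,"rx":0,"ry":0,"rz":-64,"hand":-1},
    {"x":290,"y":-268,"z":-105,"rx":0,"ry":0,"rz":-64,"hand":-1}
  ]
}}

```text
clock: 1.55
tcp_pos: [0.3819, -0.179, 0.3367]
orientation: [0.0, 0.734, 0.679, 0.0]
wrist_force: [0.4, 0.5, 0.0]
finger_gap: 0.0852
```

```bash
python3 - <<'E'
from h import *
s=get_state();print(s["clock"],s["joint_pos"],s["tcp_pos"],s["wrist_force"])
d,R=to_tool([.561,.182,.335]);print(d);print(R.round(3))
E
```

```text
1.55 [-6.29539592e-01  2.72575424e-03 -7.00926518e-02  1.49750168e+00
  4.90895776e-04  1.02007496e+00] [ 0.38189136 -0.17901777  0.33665802] [0.422628   0.47316445 0.04971043]
[373.99907632 150.12615789   1.82075718]
[[ 0.079  0.997  0.001]
 [ 0.997 -0.079  0.   ]
 [ 0.     0.001 -1.   ]]
```

Emit:
{"method": "arm_command", "body": {
  "motion": [
    {"x":45,"y":18,"z":0,"rx":0,"ry":0,"rz":-3,"hand":-1},
    {"x":90,"y":36,"z":0,"rx":0,"ry":0,"rz":-6,"hand":-1},
    {"x":135,"y":54,"z":0,"rx":0,"ry":0,"rz":-9,"hand":-1},
    {"x":180,"y":72,"z":0,"rx":0,"ry":0,"rz":-12,"hand":-1},
    {"x":225,"y":90,"z":0,"rx":0,"ry":0,"rz":-15,"hand":-1},
    {"x":270,"y":108,"z":0,"rx":0,"ry":0,"rz":-18,"hand":-1},
    {"x":315,"y":126,"z":0,"rx":0,"ry":0,"rz":-20,"hand":-1},
    {"x":350,"y":140,"z":0,"rx":0,"ry":0,"rz":-20,"hand":-1},
    {"x":374,"y":150,"z":0,"rx":0,"ry":0,"rz":-20,"hand":-1},
    {"x":374,"y":150,"z":0,"rx":0,"ry":0,"rz":-20,"hand":-1}
  ]
}}

```text
clock: 2.8
tcp_pos: [0.5634, 0.1779, 0.3352]
orientation: [-0.0, 0.608, 0.794, -0.0]
wrist_force: [-0.3, -0.6, 0.4]
finger_gap: 0.0855
```

```bash
python3 - <<'E'
from h import *
s=get_state();print(s["clock"],s["joint_pos"],s["tcp_pos"],s["wrist_force"])
p=viewer.read_camera("wrist"); cv2.imwrite("pics/wrist1.png",p["image"][:,:,::-1])
for r in finder.masks_of(p,"tall_cap")[:3]:
    c=cloud(p,r["region"]); print(round(r["score"],2),r["at"],len(c))
    t=c[(c[:,2]>.222)&(c[:,2]<.236)]
    if len(t)>5: print("  top", np.round([t.min(0),t.max(0),t.mean(0),np.percentile(t,1,axis=0),np.percentile(t,99,axis=0)],4).tolist(), cv2.minEnclosingCircle(t[:,:2].astype(np.float32)))
d,R=to_tool([.561,.182,.335]);print(d);print(R.round(3))
E
```

```text
2.8 [ 1.70217770e-01  3.46932051e-01  3.45750804e-01  1.57067945e+00
 -3.07489060e-04  1.47729020e+00] [0.56339753 0.1779168  0.33522442] [-0.34030609 -0.60503443  0.35650306]
0.84 [320.7, 225.0] 4726
  top [[0.5357, 0.1592, 0.222], [0.5822, 0.206, 0.2325], [0.5586, 0.1841, 0.229], [0.5376, 0.1622, 0.2236], [0.58, 0.2045, 0.2314]] ((0.5587971210479736, 0.18264755606651306), 0.02371928282082081)
[ 5.66241645 -0.17333023  0.84876527]
[[-0.259  0.966 -0.001]
 [ 0.966  0.259 -0.001]
 [-0.    -0.001 -1.   ]]
```

View pics/wrist1.png

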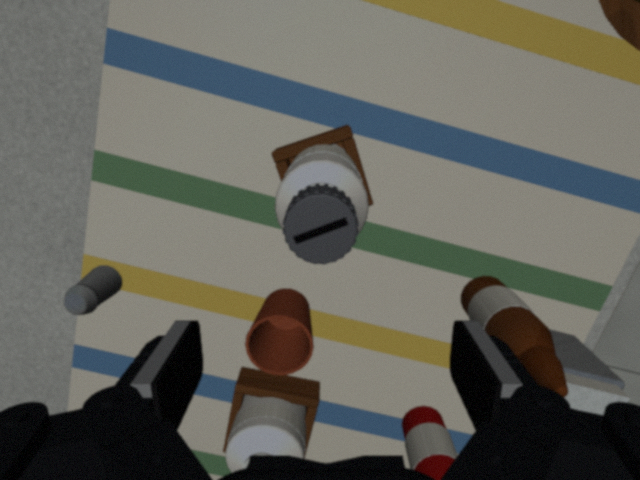

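The wrist view shows the grey tall cap, dark bar on top, at (320,225), straight ahead between the open fingers. The three views agree to about 2–4 mm; I'm taking (0.560, 0.183), top 0.229.

```bash
python3 - <<'E'
from h import *
s=get_state();print(s["clock"],s["tcp_pos"],s["wrist_force"])
print(to_tool([.5598,.1828,.195])[0])
E
```

```text
2.9 [0.56263567 0.17657661 0.33585135] [-0.0026231  -0.64687012 -0.00363479]
[  6.81422498  -0.98699912 140.84909127]
```

Emit:
{"method": "arm_command", "body": {
  "motion": [
    {"x":6,"y":-1,"z":20,"rx":0,"ry":0,"rz":0,"hand":-1},
    {"x":6,"y":-1,"z":50,"rx":0,"ry":0,"rz":0,"hand":-1},
    {"x":6,"y":-1,"z":70,"rx":0,"ry":0,"rz":0,"hand":-1},
    {"x":6,"y":-1,"z":80,"rx":0,"ry":0,"rz":0,"hand":-1},
    {"x":6,"y":-1,"z":80,"rx":0,"ry":0,"rz":0,"hand":-1},
    {"x":6,"y":-1,"z":80,"rx":0,"ry":0,"rz":0,"hand":-1}
  ]
}}

```text
clock: 3.65
tcp_pos: [0.5605, 0.1827, 0.2574]
orientation: [0.001, 0.608, 0.794, 0.001]
wrist_force: [-0.2, -0.2, -0.3]
finger_gap: 0.0856
```

```bash
python3 - <<'E'
from h import *
s=get_state();print(s["clock"],s["tcp_pos"],s["wrist_force"])
print(to_tool([.5598,.1828,.195])[0])
p=viewer.read_camera("wrist"); cv2.imwrite("pics/wrist2.png",p["image"][:,:,::-1])
for r in finder.masks_of(p,"tall_cap")[:2]:
    c=cloud(p,r["region"]); print(round(r["score"],2),r["at"],len(c))
    t=c[(c[:,2]>.222)&(c[:,2]<.236)]
    if len(t)>5: print(np.round([t.mean(0),np.percentile(t,1,axis=0),np.percentile(t,99,axis=0)],4).tolist(), cv2.minEnclosingCircle(t[:,:2].astype(np.float32)))
print(to_tool([.5598,.1828,.195])[0])
E
```

```text
3.65 [0.56048138 0.18271495 0.25738334] [-0.17354133 -0.1667148  -0.26748294]
[ 0.27786569 -0.7349964  62.38217146]
0.59 [322.9, 280.6] 9127
[[0.5585, 0.1849, 0.2289], [0.5376, 0.1628, 0.2233], [0.5797, 0.2046, 0.2313]] ((0.558968186378479, 0.18270154297351837), 0.023570790886878967)
[ 5.99959599e-02 -9.05056838e-01  6.23670774e+01]
```

View pics/wrist2.png

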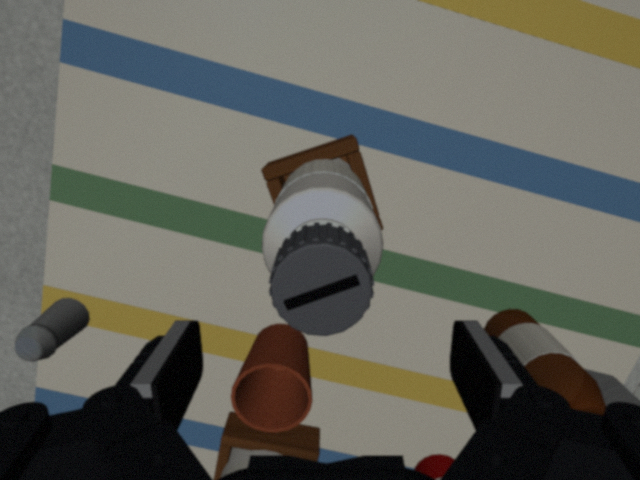

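The cap sits at (322,288), centred between the fingers (midline about 326). I'll descend 62 mm and grip.

Emit:
{"method": "arm_command", "body": {
  "motion": [
    {"x":0,"y":-1,"z":20,"rx":0,"ry":0,"rz":0,"hand":-1},
    {"x":0,"y":-1,"z":40,"rx":0,"ry":0,"rz":0,"hand":-1},
    {"x":0,"y":-1,"z":55,"rx":0,"ry":0,"rz":0,"hand":-1},
    {"x":0,"y":-1,"z":62,"rx":0,"ry":0,"rz":0,"hand":-1},
    {"x":0,"y":-1,"z":62,"rx":0,"ry":0,"rz":0,"hand":-1}
  ],
  "force": 50
}}

```text
clock: 4.38
tcp_pos: [0.559, 0.1828, 0.1941]
orientation: [-0.0, 0.608, 0.794, -0.0]
wrist_force: [0.4, -0.6, -0.3]
finger_gap: 0.0858
```

Emit:
{"method": "arm_command", "body": {
  "motion": [
    {"x":0,"y":0,"z":0,"rx":0,"ry":0,"rz":0,"hand":1},
    {"x":0,"y":0,"z":0,"rx":0,"ry":0,"rz":0,"hand":1},
    {"x":0,"y":0,"z":0,"rx":0,"ry":0,"rz":0,"hand":1},
    {"x":0,"y":0,"z":0,"rx":0,"ry":0,"rz":0,"hand":1},
    {"x":0,"y":0,"z":0,"rx":0,"ry":0,"rz":0,"hand":1},
    {"x":0,"y":0,"z":0,"rx":0,"ry":0,"rz":0,"hand":1}
  ],
  "force": 50
}}

```text
clock: 5.12
tcp_pos: [0.5585, 0.1826, 0.1944]
orientation: [-0.0, 0.608, 0.794, -0.0]
wrist_force: [-4.9, -1.1, 3.4]
finger_gap: 0.0438
```

Emit:
{"method": "arm_command", "body": {
  "motion": [
    {"x":0,"y":0,"z":3,"rx":0,"ry":0,"rz":0,"hand":1},
    {"x":0,"y":0,"z":6,"rx":0,"ry":0,"rz":0,"hand":1},
    {"x":0,"y":0,"z":8,"rx":0,"ry":0,"rz":0,"hand":1},
    {"x":0,"y":0,"z":8,"rx":0,"ry":0,"rz":0,"hand":1}
  ]
}}

```text
clock: 5.62
tcp_pos: [0.5585, 0.1826, 0.1886]
orientation: [0.001, 0.608, 0.794, 0.0]
wrist_force: [-8.3, -3.0, 15.5]
finger_gap: 0.0435
```

```bash
python3 - <<'E'
from h import *
s=get_state();print(s["clock"],s["tcp_pos"],s["wrist_force"],s["ft_torque"],s["finger_gap"])
p=viewer.read_camera("scene"); cv2.imwrite("pics/scene2.png",cv2.resize(p["image"][150:390,250:570,::-1],None,fx=2,fy=2))
E
```

```text
5.625 [0.55852896 0.18258243 0.18855672] [-8.33661716 -3.02751222 15.47266622] [-0.46347592  1.60273536 -0.02859085] 0.04349230801488289
```

View pics/scene2.png

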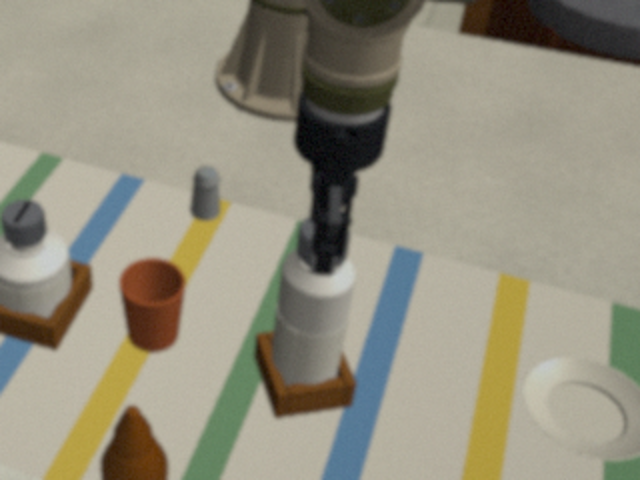

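The cap is pressed: 15 N is well above the 8.5 N spring, so it is on its stop. A small side force along the jaws suggests shifting by −1 mm in tool y. Now turning 68° while keeping it down.

Emit:
{"method": "arm_command", "body": {
  "motion": [
    {"x":0,"y":-1,"z":1,"rx":0,"ry":0,"rz":-5,"hand":1},
    {"x":0,"y":-1,"z":1,"rx":0,"ry":0,"rz":-12,"hand":1},
    {"x":0,"y":-1,"z":1,"rx":0,"ry":0,"rz":-19,"hand":1},
    {"x":0,"y":-1,"z":1,"rx":0,"ry":0,"rz":-26,"hand":1},
    {"x":0,"y":-1,"z":1,"rx":0,"ry":0,"rz":-34,"hand":1}
  ],
  "force": 60
}}

```text
clock: 6.3
tcp_pos: [0.5586, 0.1826, 0.1886]
orientation: [0.002, 0.348, 0.938, 0.001]
wrist_force: [-8.1, -1.9, 18.4]
finger_gap: 0.0437
```

```bash
python3 - <<'E'
from h import *
s=get_state();print(s["clock"],s["tcp_pos"],s["wrist_force"],s["ft_torque"],s["finger_gap"],s["joint_pos"])
E
```

```text
6.3 [0.55855367 0.18263676 0.18857079] [-8.13608162 -1.90128101 18.44562435] [-0.31346414  1.51769257 -0.05774431] 0.04366764928439805 [ 1.79516721e-01  3.49324475e-01 -7.93720384e-03  1.20981779e+00
 -1.00718300e-04  8.89431585e-01]
```

Emit:
{"method": "arm_command", "body": {
  "motion": [
    {"x":0,"y":0,"z":0,"rx":0,"ry":0,"rz":-7,"hand":1},
    {"x":0,"y":0,"z":0,"rx":0,"ry":0,"rz":-14,"hand":1},
    {"x":0,"y":0,"z":0,"rx":0,"ry":0,"rz":-21,"hand":1},
    {"x":0,"y":0,"z":0,"rx":0,"ry":0,"rz":-28,"hand":1},
    {"x":0,"y":0,"z":0,"rx":0,"ry":0,"rz":-35,"hand":1},
    {"x":0,"y":0,"z":0,"rx":0,"ry":0,"rz":-35,"hand":1}
  ]
}}

```text
clock: 7.05
tcp_pos: [0.5586, 0.1827, 0.1886]
orientation: [0.002, 0.051, 0.999, 0.0]
wrist_force: [-7.6, -2.5, 17.4]
finger_gap: 0.0438
```

```bash
python3 - <<'E'
from h import *
s=get_state();print(s["clock"],s["tcp_pos"],s["orientation"],s["wrist_force"],s["ft_torque"],s["finger_gap"],s["joint_pos"])
E
```

```text
7.05 [0.55855604 0.18271089 0.18857074] [1.80591232e-03 5.10854521e-02 9.98692539e-01 4.76410688e-04] [-7.57459571 -2.54599665 17.3818071 ] [-0.27949854  1.56303732  0.05490742] 0.04379006828026951 [ 1.79536809e-01  3.49342758e-01 -7.91108097e-03  1.20980848e+00
  1.01908240e-04  2.81752574e-01]
```

The tool turned about 68° with little torque, so the cap followed. Opening, then retreating upward.

Emit:
{"method": "arm_command", "body": {
  "motion": [
    {"x":0,"y":0,"z":0,"rx":0,"ry":0,"rz":0,"hand":-1},
    {"x":0,"y":0,"z":0,"rx":0,"ry":0,"rz":0,"hand":-1},
    {"x":0,"y":0,"z":0,"rx":0,"ry":0,"rz":0,"hand":-1},
    {"x":0,"y":0,"z":0,"rx":0,"ry":0,"rz":0,"hand":-1},
    {"x":0,"y":0,"z":0,"rx":0,"ry":0,"rz":0,"hand":-1},
    {"x":0,"y":0,"z":0,"rx":0,"ry":0,"rz":0,"hand":-1}
  ]
}}

```text
clock: 7.8
tcp_pos: [0.5581, 0.1825, 0.1852]
orientation: [-0.0, 0.052, 0.999, -0.0]
wrist_force: [-0.2, 0.2, 0.1]
finger_gap: 0.0851
```

Emit:
{"method": "arm_command", "body": {
  "motion": [
    {"x":0,"y":0,"z":-20,"rx":0,"ry":0,"rz":0,"hand":-1},
    {"x":0,"y":0,"z":-50,"rx":0,"ry":0,"rz":0,"hand":-1},
    {"x":0,"y":0,"z":-85,"rx":0,"ry":0,"rz":0,"hand":-1},
    {"x":0,"y":0,"z":-120,"rx":0,"ry":0,"rz":0,"hand":-1},
    {"x":0,"y":0,"z":-140,"rx":0,"ry":0,"rz":0,"hand":-1},
    {"x":0,"y":0,"z":-140,"rx":0,"ry":0,"rz":0,"hand":-1}
  ]
}}

```text
clock: 8.55
tcp_pos: [0.559, 0.1827, 0.327]
orientation: [0.002, 0.052, 0.999, 0.0]
wrist_force: [1.3, 0.4, -0.4]
finger_gap: 0.0851
```

```bash
python3 - <<'E'
from h import *
s=get_state();print(s["clock"],s["tcp_pos"],s["wrist_force"])
for n in ["wrist","scene"]:
    p=viewer.read_camera(n); cv2.imwrite(f"pics/{n}3.png",p["image"][:,:,::-1])
    for q in ["tall_cap","squat_cap"]:
        for r in finder.masks_of(p,q)[:2]:
            c=cloud(p,r["region"]); print(n,q,round(r["score"],2),r["at"],len(c))
            m=np.percentile(c[:,2],70); t=c[abs(c[:,2]-m)<.006]; print(np.round([t.mean(0),np.percentile(t,1,axis=0),np.percentile(t,99,axis=0)],4).tolist())
            # dark bar angle
            if n=="wrist" and q=="tall_cap":
                g=cv2.cvtColor(p["image"],cv2.COLOR_RGB2GRAY); mm=cv2.erode(r["region"].astype(np.uint8),np.ones((7,7)))>0
                b=mm&(g<35); P=cloud(p,b); print(len(P)); 
                if len(P)>5:
                    w,v=np.linalg.eigh(np.cov(P[:,:2].T)); print("bar deg",np.degrees(np.arctan2(v[1,1],v[0,1]))%180)
E
```

```text
8.55 [0.55897037 0.18266466 0.32695943] [ 1.26708314  0.39533421 -0.43925602]
wrist tall_cap 0.59 [325.9, 234.4] 4999
[[0.5575, 0.1823, 0.229], [0.5371, 0.1612, 0.2243], [0.5792, 0.2035, 0.2314]]
630
bar deg 154.23007593138107
scene tall_cap 0.86 [413.2, 267.0] 547
[[0.5642, 0.1849, 0.2284], [0.5424, 0.1641, 0.2233], [0.5825, 0.2063, 0.2315]]
scene squat_cap 0.86 [264.2, 262.1] 460
[[0.5792, -0.1299, 0.1484], [0.5564, -0.1515, 0.1434], [0.5993, -0.1092, 0.152]]
```

View pics/wrist3.png

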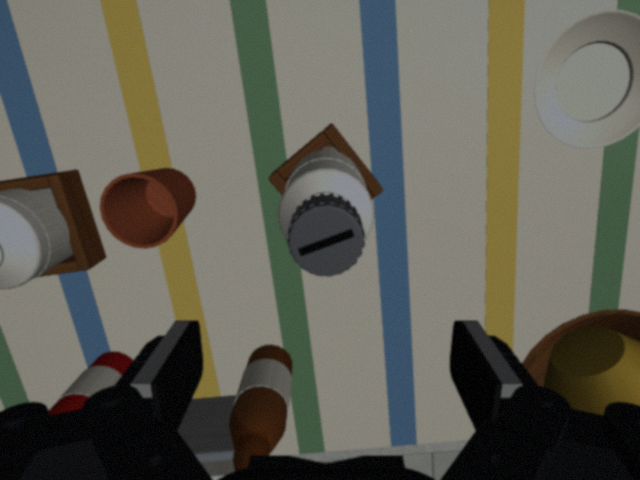

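View pics/scene3.png

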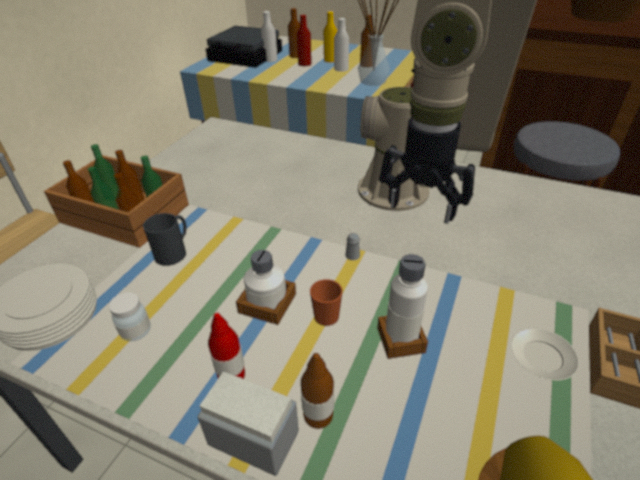

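The wrist view shows the bar at (327,242), tilted as it was in the first wrist view. The tool has since turned 68°, so the cap turned with it. The cap top is back at 0.229 (sprung up), and the squat cap looks unchanged.

```bash
python3 -c "
from h import *
print(hand_in())"
```

```text
the job is handed in; nothing more can be done
None
```

The tall bottle's cap is unlocked, and I handed the job in at about 8.7 s of the 30 s allowed. I gripped the cap and pressed it to its stop. I then turned it about 68° counter-clockwise while holding it down, opened the fingers and withdrew straight up.

Last checks:
- **Press:** the upward force was 15–18 N while turning, well above the 8.5 N spring, so the cap was on its stop.
- **Turn:** the dark bar keeps the same angle in the wrist camera although the tool turned 68° between the two pictures, so the cap turned with it. The torque stayed below 0.06 N m.
- **Spring-back:** the cap top measures 0.229 m again, its height when up.
- **Squat bottle:** I never went near it, and its cap measures in the same place. I compared its bar only by eye.
- **Clearance:** the gripper was open and about 10 cm above the cap at hand-in, with the wrist force near zero.

**Disagreement:** the scene camera placed the cap 4–5 mm off the wrist and top cameras in x. I went by the wrist camera. While the cap was gripped there was a steady side force of about 8 N, probably from a slight off-centre grip; it did no visible harm.

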